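Start the block heater

TASK

Start the low block heater on the worktop by pressing with the closed fingertips, in this order: tip the mains rocker fully over by pressing its raised front end, push the square key fully down so that it stays in, then press the round key fully down for a moment and let it spring back. Do not press the narrow bar key, do not grip or lift anything, and leave the cup, the vial and the dropper bottle standing where they are.

Things in the scene. Friction and masses are not known exactly. Their poses are not given: they have to be found in the camera images.
- heater: Fixed grey block heater, 96 x 250 x 50 mm (x, y, z); origin: centre of its underside, x to the rear, y left; yaw within 0.18 rad. On top: an aluminium well block 56 mm wide, 13 mm high at the left end, then four black switch modules (60 x 38 x 6 mm, faces 56 mm above the worktop) at y = -96, -50, -4, +42 mm, in an order that varies; their white caps differ in shape.
- rocker_front (a point): Press point on the mains rocker, on its raised front half 18 mm before the pivot. White cap 48 mm front to back, 22 mm wide, bent into a shallow V; pivot at the module's middle, 59 mm above the worktop. Off: rear half level, front half sloping up towards the robot, this point about 65 mm above the worktop. Pressed, it goes down 6 mm until the front half is level (on). Axes turn with the rocker.
- rocker (a joint): Angle of the mains rocker, rad: 0 off (as it starts), 0.36 fully on. It stays where it is left; about 3 N at the point above moves it.
- square_key_top (a point): Centre of the top of the square key's cap, 26 x 26 mm, z up; 8 mm above the module's face (64 mm above the worktop) when out, 2 mm when in.
- square_key (a joint): How far the square key is pushed in, m: 0 out (as it starts), 0.006 fully in. No spring: it stays where it is pushed; about 2.5 N moves it.
- round_key_top (a point): Centre of the top of the round key's cap, 28 mm in diameter, z up; 8 mm above the module's face (64 mm above the worktop) when out, 2 mm when in.
- round_key (a joint): How far the round start key is pressed, m: 0 out, 0.006 fully in. Springs back; 1.4 N starts it moving, 4 N holds it fully in.
- bar_key_top (a point): Centre of the top of the narrow bar key, 10 mm front to back and 30 mm left to right, z up, 8 mm above the module's face. To be left alone.
- bar_key (a joint): How far the bar key is pressed, m: 0 out, 0.006 fully in; same spring as the round key. Must not be pressed.
- cup: Loose closed specimen cup, about 55 mm wide and 47 mm high, standing on the worktop next to the heater's left end; origin at the centre of its underside, z up. Bystander.
- vial: Loose small capped vial, 25 mm wide and 34 mm high, standing left of the cup; origin at the centre of its underside, z up. Bystander.
- dropper: Loose dropper bottle, 28 mm wide and 62 mm high, standing next to the heater's right end; origin at the centre of its underside, z up. Bystander.

How it is judged:
By the outcome, as a careful person would: the job done as asked, in the order asked, and still so for the second after the job is handed in, with the robot touching nothing.
It also fails if it takes over 38 s, if anything falls off the work surface, if the arm or the gripper's body presses on something with over 40 N, if the wrist force passes 120 N, or if a joint passes its speed limit or range.

ROBOT

A 6-joint arm with a two-finger parallel gripper is mounted at the origin on a cart in front of the work surface, level with it; the furniture and walls round the work are solid. World frame = base frame: x ahead of the robot, y to its left, z up, the work surface at z = 0. Lengths are in mm, angles in rad, forces in N, time in s.
With the tool pointing down it reaches from about 300 to 775 mm from the base axis. Payload 14.6 kg.
Tool frame: the origin (TCP) lies midway between the tips of the shut fingers; the grasp point (between the pads) lies 19 mm behind it (manip.grip_depth is the distance from the TCP to the grasp point, in mm); x points along the fingers, y is the direction in which the jaws open and shut, and the axes are right-handed (so a half turn about x gives the same grasp; the last joint's range is limited). The gripper opens to 94 mm and grips with 3 to 60 N. Pads are 16 mm wide; open, the fingers measure 119 mm over their backs; the gripper's body (75 mm by 177 mm) begins 78 mm behind the grasp point.
Start: joints at [-1.338, 0.3, 1.521, -0, 1.321, -0.067], TCP at [162.424, -525.459, 205.446] pointing down, gripper open.
Joint ranges: [-3.03, 3.03], [-0.79, 2.21], [0.23, 2.52], [-1.04, 4.18], [0, 3.07], [-2.55, 2.55]. Speed limits (rad/s): [2.22, 2.22, 2.57, 3.14, 3.14, 3.14].

INTERFACE

Orientations are given as [roll, pitch, yaw] about the fixed x, y, z axes, in that order (R = Rz(yaw) Ry(pitch) Rx(roll)).
In Python, from cell import readout, cams, ticket, manip gives the robot as it stands. The module is installed in compiled form; this text tells all that it offers.
- The arm moves only by the tool apply_moves, never from a script. Its argument "plan" is one flat list of numbers, 7 for each row, row after row: the turn, a rotation vector about the tool's x, y, z in rad, then the shift along the tool's x, y, z in m, then the opening in per cent of the stroke, from 0 (shut) to 100 (fully open). In form: [wx, wy, wz, x, y, z, fingers, wx, wy, wz, x, y, z, fingers, ...]. A call has 1 to 5 rows; each row shifts and turns the commanded pose from where the row before left it, along the tool's axes as they then stand; what a row does not reach is not made up. A row lasts 1/8 s, in which the tool goes at most 62.5 mm and 10.7 degrees, less where a joint would pass 70% of its speed; a pose out of reach is approached as far as the arm can. A call with a gripper value outside its range is refused whole. The fingers move at their own pace and stop on an object; "force" is the grip in N (left out, the last holds). Time passes only in rows, so rows that do not move let the fingers close. It gives the time, the measured TCP pose, the force and the opening at its end, in the units of the state.
- readout.read_state(): the state, without advancing time (a new reading comes with each control period).
- cams.camera(name): name is "scene" or "top"; returns a dict with "image" (420x560x3 uint8, red, green, blue), "fovy" (degrees; the focal length in pixels is half the picture's height over the tangent of half this angle, whatever the lens; pixels are square), "cx", "cy" (the principal point, pixels), "position" and "orientation" of the camera in the world. Camera axes: x right, y down, z forward; pixel columns grow to the right and rows downward; lengths in mm; the calibration is good to about 2 mm. A picture is of the moment at which its call begins. There is no depth.
- ticket.sign_off(): hands the job in, once; it reports no verdict.
The state is a dict: "clock": time; "joints": joint angles; "qd": joint speeds; "effort": joint torques, N m; "eef_pos": TCP position; "eef_rot": TCP orientation; "wrist_force": force on the tool from outside, world axes, zero at the start; "moment": the same for the moment, N m; "finger_gap": finger opening in mm.
Only numpy, scipy, OpenCV 4.12 (cv2) and the standard library are available. Lean on these libraries where they do the work, as an engineer would, in place of code of your own. Each camera call takes 0.05 s, during which the arm holds its last target.

## Working session

There is one attempt and no reset: what is moved stays moved. The work goes in short steps, Python scripts to look and compute and a tool call to move; the robot and the scene stay as the last step left them, time stands still between calls to the robot, and variables do not carry over. Pictures are saved under pics/ and viewed, and the job is handed in when it is done.

Besides the shell and the picture viewer there is one more tool, called after "Emit:" as name(argument=value, ...) on one line, values as JSON. apply_moves: Moves the arm, as the interface text tells. Its arguments: {"type":"object","properties":{"plan":{"type":"array","items":{"type":"number"}},"force":{"type":"number"}},"required":["plan"]}

```bash
mkdir -p pics; cat > h.py <<'E'
import numpy as np,cv2
from cell import readout,cams,ticket,manip
from scipy.spatial.transform import Rotation as R
def snap(n,f):
    c=cams.camera(n); cv2.imwrite('pics/'+f,c['image'][:,:,::-1]); np.save('pics/'+f[:-4]+'.npy',c,allow_pickle=True); return c
E
python3 - <<'E'
from h import *
for n in('scene','top'):
    c=snap(n,n+'1.png'); print({k:v for k,v in c.items() if k!='image'})
print(readout.read_state())
E
```

```text
{'fovy': 48.42611706518498, 'cx': 285.68234118037026, 'cy': 202.7391416594898, 'position': array([ -70.84754877, -872.73994119,  746.90894842]), 'orientation': array([-2.20546741e+00,  2.91064199e-04, -6.29917005e-01])}
{'fovy': 49.16487722254654, 'cx': 270.311411250219, 'cy': 205.52288003886423, 'position': array([ 354.43396761, -121.72677136, 1189.7557961 ]), 'orientation': array([-3.0629236 , -0.00842893, -1.58871499])}
{'clock': 0.1, 'joints': array([-1.33757727e+00,  3.00415145e-01,  1.52150504e+00, -3.74956703e-05,
        1.32069868e+00, -6.66010108e-02]), 'qd': array([-1.38330446e-03, -1.07706958e-03, -4.78768010e-04,  9.41131753e-04,
        4.71671069e-05, -2.10396915e-03]), 'effort': array([ 7.27749193e-05, -5.32644689e+01, -3.53284478e+01,  7.08851824e-02,
        2.34431477e-02, -6.50048241e-05]), 'eef_pos': array([ 162.37541001, -525.24341049,  204.94919086]), 'eef_rot': array([-1.60202003,  1.56976948,  1.83940199]), 'wrist_force': array([ 0.80579959,  0.05224463, -0.69035585]), 'moment': array([0.045878  , 0.07434394, 0.03043   ]), 'finger_gap': 93.78491180195262}
```

View pics/scene1.png

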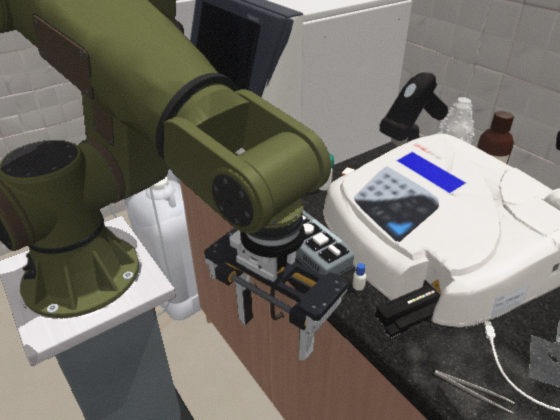

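View pics/top1.png

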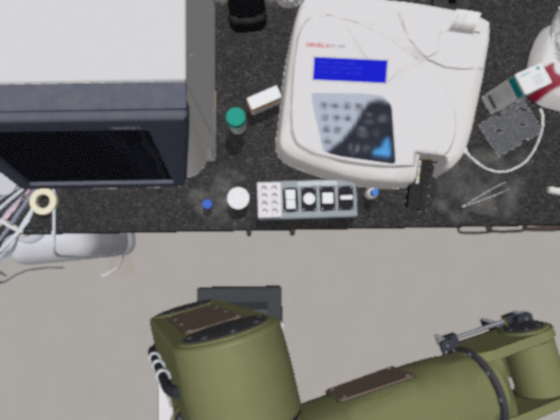

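```bash
python3 - <<'E'
from h import *
a=cv2.imread('pics/top1.png')[165:235,195:390]; b=cv2.imread('pics/scene1.png')[200:300,280:380]
cv2.imwrite('pics/ztop.png',cv2.resize(a,None,fx=4,fy=4,interpolation=cv2.INTER_CUBIC))
cv2.imwrite('pics/zscene.png',cv2.resize(b,None,fx=6,fy=6,interpolation=cv2.INTER_CUBIC))
E
```

```text
(no output)
```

View pics/ztop.png

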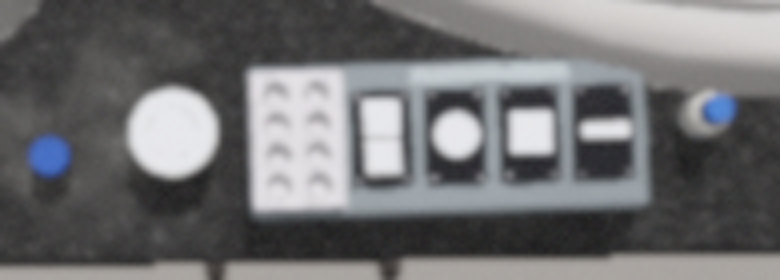

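View pics/zscene.png

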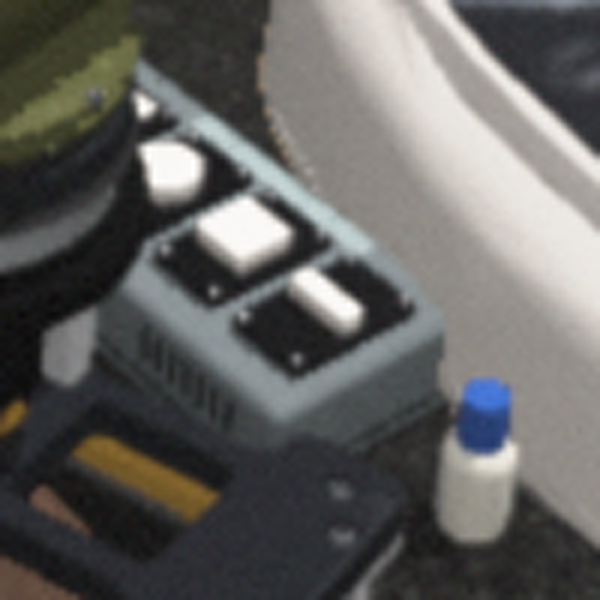

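The crops show, from left to right: rocker (about col 290), round (309), square (328), bar (346), all near row 198. The cup is at (238,198), the vial at (207,204) and the dropper at (372,193). Next I measure the caps.

```bash
cat >> h.py <<'E'
def ray(c,px,z,conv='xyz'):
    f=210/np.tan(np.radians(c['fovy']/2))
    d=R.from_euler(conv,c['orientation']).apply([(px[0]-c['cx'])/f,(px[1]-c['cy'])/f,1.])
    p=np.array(c['position']); return p+d*(z-p[2])/d[2]
def pix(c,P):
    f=210/np.tan(np.radians(c['fovy']/2))
    q=R.from_euler('xyz',c['orientation']).inv().apply(np.array(P)-c['position']); return q[:2]/q[2]*f+[c['cx'],c['cy']]
def caps(c,lo,hi,box,amin=30):
    x0,y0,x1,y1=box; s=4
    im=cv2.resize(c['image'][y0:y1,x0:x1],None,fx=s,fy=s,interpolation=cv2.INTER_CUBIC)
    m=cv2.inRange(im,np.array(lo),np.array(hi))
    n,l,st,ce=cv2.connectedComponentsWithStats(m,connectivity=4)
    out=[]
    for i in range(1,n):
        if st[i,4]>amin*s*s: out.append(((ce[i]+.5)/s-.5+[x0,y0],st[i,4]/s/s,st[i,2:4]/s,cv2.minAreaRect(np.argwhere(l==i)[:,::-1].astype(np.float32))))
    return sorted(out,key=lambda o:o[0][0])
E
python3 - <<'E'
from h import *
c=np.load('pics/top1.npy',allow_pickle=True).item()
print('white')
for o in caps(c,(150,)*3,(255,)*3,(282,183,356,214),10): print(o[0].round(2),o[1],o[2],ray(c,o[0],64).round(1))
print('black')
for o in caps(c,(0,)*3,(75,)*3,(282,183,356,214),20): print(o[0].round(2),o[1],o[2],ray(c,o[0],56).round(1))
x0=(282,183)
# filled module: black contours hull
im=cv2.resize(c['image'][183:214,282:356],None,fx=4,fy=4,interpolation=cv2.INTER_CUBIC)
m=cv2.inRange(im,(0,)*3,(85,)*3)
cs,_=cv2.findContours(m,cv2.RETR_EXTERNAL,cv2.CHAIN_APPROX_NONE)
for k in cs:
    if cv2.contourArea(k)>300:
        (u,v),wh,a=cv2.minAreaRect(k); p=(np.array([u,v])+.5)/4-.5+x0; print('mod',p.round(2),np.array(wh)/4,a,ray(c,p,56).round(1))
s=readout.read_state();print(R.from_euler('xyz',s['eef_rot']).as_matrix().round(3))
# heater body outline: grey corners check with edge of top
for px in [(257,181),(357,183),(357,216)]: print(ray(c,px,50).round(1))
E
```

```text
white
[282.79 208.87] 13.875 [ 7.25 16.25] [ 434.2 -163.3   64. ]
[290.1  198.49] 190.375 [10.75 19.75] [ 459.5 -181.9   64. ]
[308.82 198.11] 114.625 [12.25 12.  ] [ 459.7 -228.    64. ]
[317.88 194.64] 404.5625 [74. 31.] [ 467.9 -250.6   64. ]
[327.39 197.56] 125.1875 [11.75 11.5 ] [ 460.3 -273.9   64. ]
[346.34 196.86] 59.1875 [13.5  5. ] [ 461.2 -320.7   64. ]
black
[307.66 190.29] 46.0625 [12.75  6.75] [ 480.  -226.4   56. ]
[308.42 206.53] 63.6875 [13.25  8.25] [ 439.5 -227.3   56. ]
[326.58 189.21] 42.125 [13.  5.] [ 481.9 -273.6   56. ]
[327.21 206.41] 54.4375 [13.  6.] [ 439.  -273.9   56. ]
[344.9  190.29] 78.75 [13.25  8.  ] [ 478.4 -319.1   56. ]
[345.33 204.24] 103.875 [13.25  9.25] [ 443.6 -319.1   56. ]
mod [327.16 206.57] [13.34093285  6.3926363 ] 2.3373055458068848 [ 438.6 -273.8   56. ]
mod [308.19 205.84] [13.96443939  8.67154408] 5.492324352264404 [ 441.2 -226.8   56. ]
mod [345.38 204.12] [ 9.5 13.5] 90.0 [ 443.9 -319.2   56. ]
mod [307.88 190.8 ] [ 6.92964602 13.54109383] 81.8698959350586 [ 478.7 -226.9   56. ]
mod [326.33 189.17] [ 4.9679966  13.11632156] 83.0189437866211 [ 482.  -272.9   56. ]
mod [344.82 190.11] [ 7.79399014 13.60234547] 82.03038787841797 [ 478.9 -318.9   56. ]
[[-0.     0.295 -0.955]
 [ 0.001 -0.955 -0.295]
 [-1.    -0.001 -0.   ]]
[ 506.2 -100.8   50. ]
[ 496.9 -351.    50. ]
[ 414.2 -348.3   50. ]
```

```bash
python3 - <<'E'
from h import *
c=np.load('pics/top1.npy',allow_pickle=True).item()
s=np.load('pics/scene1.npy',allow_pickle=True).item()
for P in [(459.7,-228,64),(460.3,-274,64),(461.2,-320.7,64)]: print(pix(s,P).round(1))
for n,px in (('drop',(374,191)),('cup',(238,198)),('vial',(207,204))): print(n,ray(c,px,{'drop':62,'cup':47,'vial':34}[n]).round(0))
for z in (50,100,150,200): print(z,ray(c,(300,170),z).round(0),ray(c,(350,183),z).round(0))
p=np.array(readout.read_state()['eef_pos']);Q=R.from_euler('xyz',readout.read_state()['eef_rot'])
d=np.array([441,-182.5,110])-p; print(Q.inv().apply(d).round(1))
t=R.from_matrix(np.array([[0,.018,-1],[0,-1,-.018],[-1,0,0]]).astype(float)); print((Q.inv()*t).as_rotvec().round(3))
E
```

```text
[307.  226.9]
[319.9 237.3]
[333.9 248.5]
drop [ 475. -390.   62.]
cup [465. -53.  47.]
vial [452.  27.  34.]
50 [ 532. -209.   50.] [ 497. -333.   50.]
100 [ 524. -205.  100.] [ 491. -324.  100.]
150 [ 517. -201.  150.] [ 485. -315.  150.]
200 [ 509. -197.  200.] [ 478. -306.  200.]
[  95.2 -245.1 -367.4]
[0.282 0.    0.001]
```

```bash
python3 - <<'E'
from h import *
b=cv2.imread('pics/scene1.png')[130:350,310:510]
cv2.imwrite('pics/zs2.png',cv2.resize(b,None,fx=2.7,fy=2.7,interpolation=cv2.INTER_CUBIC))
a=cv2.imread('pics/top1.png')[80:235,260:480]
cv2.imwrite('pics/zt2.png',cv2.resize(a,None,fx=3.5,fy=3.5,interpolation=cv2.INTER_CUBIC))
E
```

```text
(no output)
```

View pics/zs2.png

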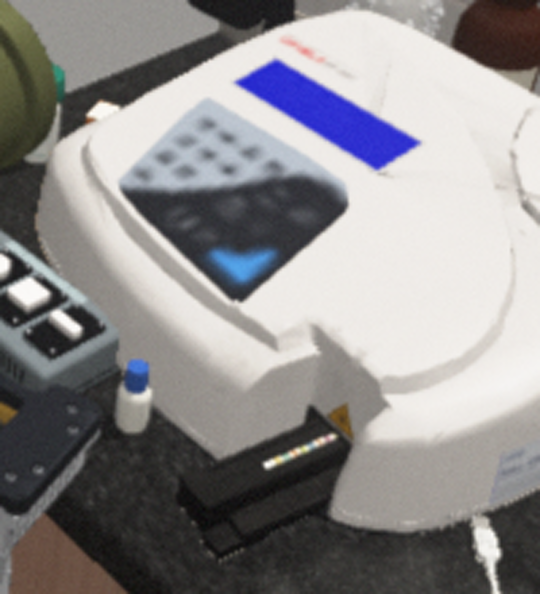

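View pics/zt2.png

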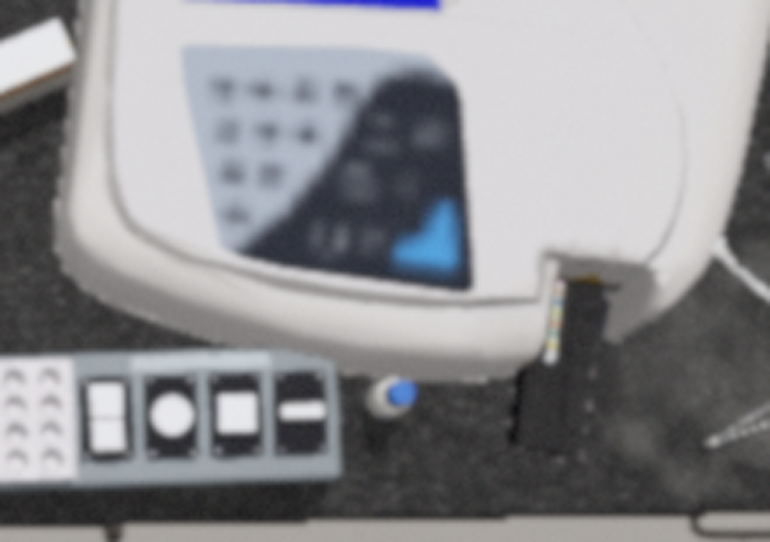

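```bash
python3 - <<'E'
from h import *
c=np.load('pics/top1.npy',allow_pickle=True).item()
s=np.load('pics/scene1.npy',allow_pickle=True).item()
def tri(ps,pt):
    A=[];b=[]
    for k,px in((s,ps),(c,pt)):
        o=np.array(k['position']);d=ray(k,px,0)-o;d/=np.linalg.norm(d);M=np.eye(3)-np.outer(d,d);A.append(M);b.append(M@o)
    return np.linalg.lstsq(np.vstack(A),np.hstack(b),rcond=None)[0].round(0)
print(tri((398,241),(394,163)),tri((427.8,256),(414.3,165)),tri((354.4,198.5),(325.7,151.4)),tri((361,270),(374,191)))
E
```

```text
[ 535. -426.  122.] [ 539. -484.  119.] [ 565. -266.  122.] [ 476. -393.   48.]
```

Emit:
apply_moves(plan=[0.141, 0, 0, 0, 0, 0, 0, 0.141, 0, 0, 0, 0, 0, 0, 0, 0, 0, 0, -0.038, -0.032, 0, 0, 0, 0, 0, -0.038, -0.032, 0, 0, 0, 0, 0, -0.038, -0.032, 0], force=10)

```text
clock: 0.72
eef_pos: [257.0, -408.4, 205.2]
eef_rot: [-1.187, 1.57, 1.972]
wrist_force: [0.2, 0.5, -0.2]
finger_gap: 47.2
```

Emit:
apply_moves(plan=[0, 0, 0, 0, -0.038, -0.032, 0, 0, 0, 0, 0, -0.038, -0.032, 0, 0, 0, 0, 0, -0.038, -0.032, 0, 0, 0, 0, 0, -0.038, -0.032, 0, 0, 0, 0, 0, -0.038, -0.032, 0])

```text
clock: 1.35
eef_pos: [413.7, -215.5, 205.4]
eef_rot: [-0.694, 1.571, 2.466]
wrist_force: [-0.2, -0.2, -0.1]
finger_gap: 0.8
```

```bash
python3 - <<'E'
from h import *
st=readout.read_state();p=np.array(st['eef_pos']);Q=R.from_euler('xyz',st['eef_rot'])
print(st['clock'],p.round(1),st['wrist_force'].round(2),st['finger_gap'],Q.as_matrix().round(3))
print(Q.inv().apply(np.array([441,-182.5,85])-p).round(1))
E
```

```text
1.35 [ 413.7 -215.5  205.4] [-0.2  -0.24 -0.07] 0.8405131736304847 [[-0.     0.018 -1.   ]
 [ 0.    -1.    -0.018]
 [-1.    -0.     0.   ]]
[120.4 -32.5 -27.9]
```

Emit:
apply_moves(plan=[0, 0, 0, 0, -0.0325, -0.0279, 0, 0, 0, 0, 0.05, 0, 0, 0, 0, 0, 0, 0.05, 0, 0, 0, 0, 0, 0, 0.015, 0, 0, 0, 0, 0, 0, 0, 0, 0, 0])

```text
clock: 1.98
eef_pos: [440.3, -184.1, 90.7]
eef_rot: [-0.482, 1.57, 2.677]
wrist_force: [-0.0, -0.1, 0.7]
finger_gap: 0.3
```

```bash
python3 - <<'E'
from h import *
st=readout.read_state();print(st['clock'],st['eef_pos'].round(1),st['finger_gap'],st['wrist_force'].round(2))
s=snap('scene','s2.png');t=snap('top','t2.png')
a=cv2.resize(s['image'][150:350,200:400,::-1],(600,600),interpolation=cv2.INTER_CUBIC);cv2.imwrite('pics/s2z.png',a)
E
```

```text
1.975 [ 440.3 -184.1   90.7] 0.2909839590037637 [-0.03 -0.05  0.67]
```

View pics/s2z.png

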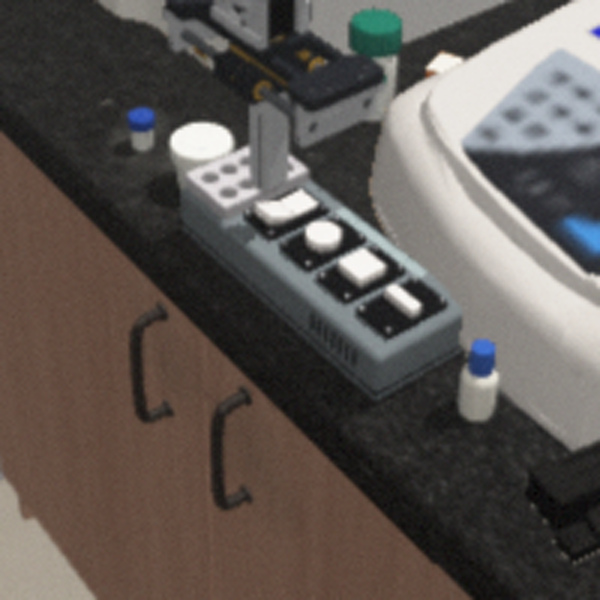

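View pics/t2.png

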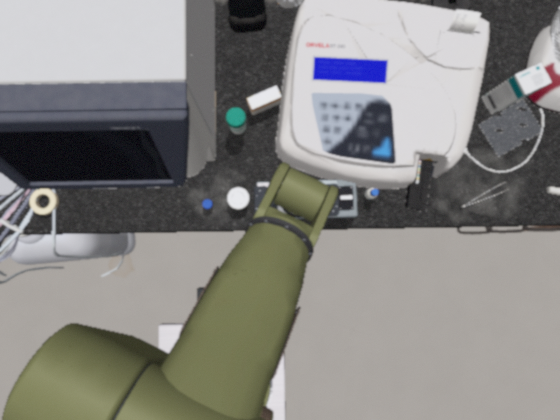

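The scene view now shows all four caps unobstructed: rocker near (295,218), round (308,229), square (320,239), bar (334,250). The closed tip sits above the rocker. I cross-check the caps against this view.

```bash
python3 - <<'E'
from h import *
s=np.load('pics/s2.npy',allow_pickle=True).item()
for o in caps(s,(165,)*3,(255,)*3,(281,208,345,262),20): print(o[0].round(2),o[1],ray(s,o[0],62).round(1))
b=s['image'][195:260,275:350,::-1]; cv2.imwrite('pics/s2y.png',cv2.resize(b,None,fx=8,fy=8,interpolation=cv2.INTER_CUBIC))
for P in [(441,-182.5,65),(459,-182,59),(459.7,-228,64),(460.3,-274,64),(440.6,-182.7,85)]: print(pix(s,P).round(1),((pix(s,P)-[275,195]+.5)*8).round(0))
E
```

```text
[295.36 218.19] 115.3125 [ 459.1 -184.3   62. ]
[307.28 227.31] 79.4375 [ 460.9 -227.6   62. ]
[320.13 237.7 ] 102.0 [ 461.4 -273.5   62. ]
[327.24 230.75] 87.5625 [ 490.1 -264.3   62. ]
[333.97 248.77] 49.125 [ 462.3 -319.9   62. ]
[342.35 210.94] 33.25 [ 567.9 -228.6   62. ]
[288.8 219.6] [114. 201.]
[294.7 218.7] [162. 194.]
[307.  226.9] [260. 259.]
[319.9 237.3] [363. 343.]
[288.7 213. ] [114. 148.]
```

View pics/s2y.png

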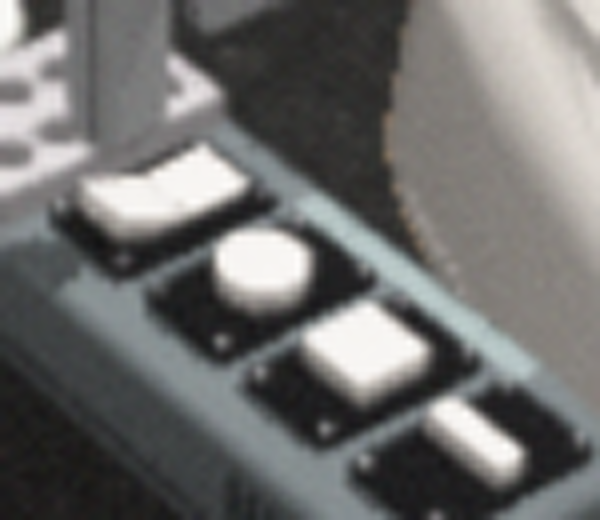

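Emit:
apply_moves(plan=[0, 0, 0, 0.01, 0, 0, 0, 0, 0, 0, 0.01, 0, 0, 0, 0, 0, 0, 0.004, 0, 0, 0, 0, 0, 0, 0.003, 0, 0, 0, 0, 0, 0, 0, 0, 0, 0])

```text
clock: 2.7
eef_pos: [440.3, -184.0, 63.3]
eef_rot: [-0.839, 1.571, 2.321]
wrist_force: [-0.4, 0.6, -0.2]
finger_gap: 0.6
```

Emit:
apply_moves(plan=[0, 0, 0, 0.002, 0, 0, 0, 0, 0, 0, 0.002, 0, 0, 0, 0, 0, 0, 0, 0, 0, 0])

```text
clock: 3.08
eef_pos: [440.3, -184.0, 59.4]
eef_rot: [3.046, 1.571, -0.078]
wrist_force: [-0.2, -0.1, 0.5]
finger_gap: 0.7
```

Emit:
apply_moves(plan=[0, 0, 0, 0.001, 0, 0, 0, 0, 0, 0, 0, 0, 0, 0])

```text
clock: 3.32
eef_pos: [440.5, -184.0, 59.1]
eef_rot: [2.769, 1.57, -0.355]
wrist_force: [-4.0, 1.5, 10.6]
finger_gap: 0.7
```

```bash
python3 - <<'E'
from h import *
s=snap('scene','s3.png');print(readout.read_state()['wrist_force'],readout.read_state()['eef_pos'])
b=s['image'][190:245,275:330,::-1]; cv2.imwrite('pics/s3y.png',cv2.resize(b,None,fx=10,fy=10,interpolation=cv2.INTER_CUBIC))
E
```

```text
[-3.83719746  1.9469708  10.5250332 ] [ 440.46562636 -184.00886906   59.05617739]
```

View pics/s3y.png

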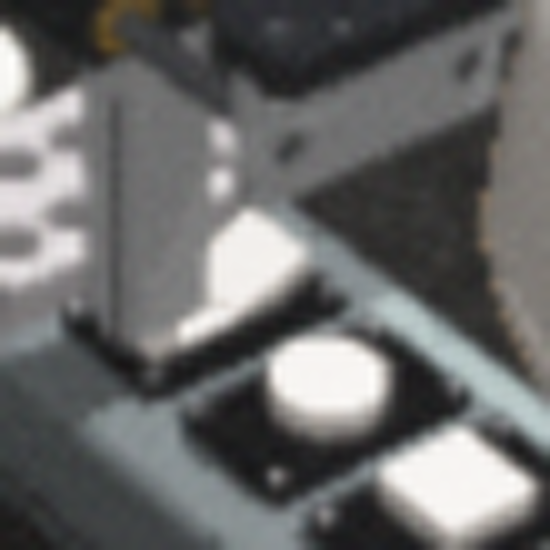

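The picture shows the rocker's front pressed level and its rear half up (about (300,216)). Force is 10.6 N at z = 59. I push slightly harder, then lift.

Emit:
apply_moves(plan=[0, 0, 0, 0.001, 0, 0, 0, 0, 0, 0, 0, 0, 0, 0])

```text
clock: 3.62
eef_pos: [440.6, -184.0, 58.8]
eef_rot: [2.641, 1.57, -0.483]
wrist_force: [-8.1, 4.5, 22.0]
finger_gap: 0.3
```

Emit:
apply_moves(plan=[0, 0, 0, -0.015, 0, 0, 0, 0, 0, 0, -0.015, 0, 0, 0, 0, 0, 0, 0, 0.045, -0.0195, 0, 0, 0, 0, 0, 0.045, 0, 0, 0, 0, 0, 0, 0, 0, 0])

```text
clock: 4.25
eef_pos: [461.3, -275.8, 87.8]
eef_rot: [2.353, 1.57, -0.773]
wrist_force: [-0.5, 0.3, -0.2]
finger_gap: 0.3
```

```bash
python3 - <<'E'
from h import *
s=snap('scene','s4.png');st=readout.read_state();p=st['eef_pos'];print(st['clock'],st['wrist_force'],p,R.from_euler('xyz',st['eef_rot']).inv().apply(np.array([460.3,-273.9,64])-p).round(1))
b=s['image'][190:260,275:345,::-1]; cv2.imwrite('pics/s4y.png',cv2.resize(b,None,fx=8,fy=8,interpolation=cv2.INTER_CUBIC))
E
```

```text
4.3 [-0.39642582  0.27815966 -1.55311978] [ 461.20533997 -274.32636014   87.61703136] [23.6 -0.4  0.9]
```

View pics/s4y.png

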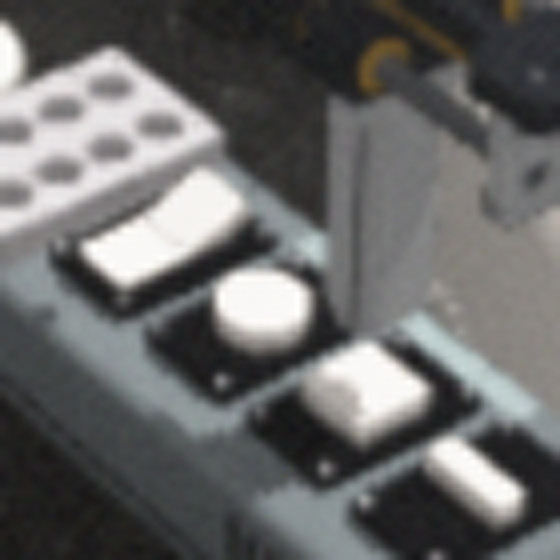

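The rocker is on: its front is level and the rear is raised. The tip is above the square key. Pressing that now.

Emit:
apply_moves(plan=[0, 0, 0, 0.012, 0, 0, 0, 0, 0, 0, 0.009, 0, 0, 0, 0, 0, 0, 0.003, 0, 0, 0, 0, 0, 0, 0.003, 0, 0, 0, 0, 0, 0, 0.002, 0, 0, 0])

```text
clock: 4.92
eef_pos: [461.5, -273.5, 58.5]
eef_rot: [-3.131, 1.571, 0.028]
wrist_force: [-0.0, 1.6, 2.6]
finger_gap: 0.7
```

Emit:
apply_moves(plan=[0, 0, 0, 0.001, 0, 0, 0, 0, 0, 0, 0, 0, 0, 0])

```text
clock: 5.18
eef_pos: [461.6, -273.5, 58.2]
eef_rot: [3.044, 1.57, -0.08]
wrist_force: [-2.1, 3.4, 10.7]
finger_gap: 0.4
```

Emit:
apply_moves(plan=[0, 0, 0, 0.001, 0, 0, 0, 0, 0, 0, 0, 0, 0, 0])

```text
clock: 5.42
eef_pos: [461.7, -273.5, 58.0]
eef_rot: [2.82, 1.57, -0.304]
wrist_force: [-7.2, 7.5, 21.3]
finger_gap: 1.0
```

Emit:
apply_moves(plan=[0, 0, 0, -0.015, 0, 0, 0, 0, 0, 0, -0.015, 0, 0, 0, 0, 0, 0, 0, -0.045, 0.001, 0, 0, 0, 0, 0, 0, 0, 0, 0, 0, 0, 0, 0, 0, 0])

```text
clock: 6.05
eef_pos: [459.9, -229.0, 87.0]
eef_rot: [2.463, 1.57, -0.66]
wrist_force: [-0.3, -0.1, -0.0]
finger_gap: 0.8
```

```bash
python3 - <<'E'
from h import *
s=snap('scene','s5.png');st=readout.read_state();p=st['eef_pos'];print(st['clock'],st['wrist_force'],p,R.from_euler('xyz',st['eef_rot']).inv().apply(np.array([460,-228,64])-p).round(1))
b=s['image'][190:260,275:345,::-1]; cv2.imwrite('pics/s5y.png',cv2.resize(b,None,fx=8,fy=8,interpolation=cv2.INTER_CUBIC))
E
```

```text
6.1 [-0.25694593 -0.64933016  0.01238374] [ 459.82072053 -229.29005823   86.82462894] [22.8 -1.3 -0.2]
```

View pics/s5y.png

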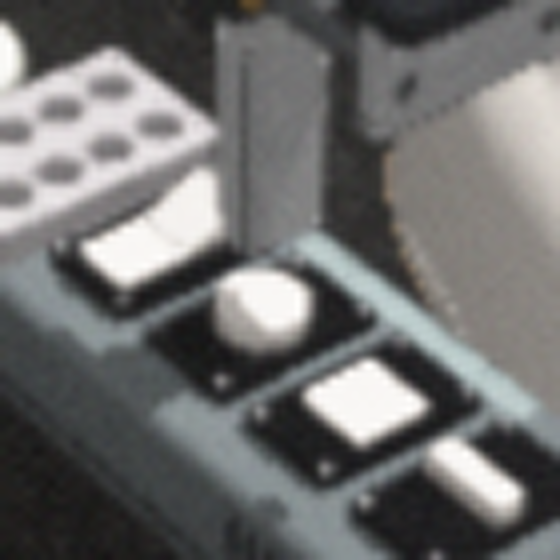

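The square key is down and stays down: its cap is flat on the module near (320,240). The round key is next.

Emit:
apply_moves(plan=[0, 0, 0, 0.012, -0.001, 0, 0, 0, 0, 0, 0.008, 0, 0, 0, 0, 0, 0, 0.003, 0, 0, 0, 0, 0, 0, 0.003, 0, 0, 0, 0, 0, 0, 0.002, 0, 0, 0])

```text
clock: 6.72
eef_pos: [459.5, -227.7, 58.5]
eef_rot: [0.57, 1.571, -2.554]
wrist_force: [-2.7, -0.4, 3.6]
finger_gap: 0.8
```

Emit:
apply_moves(plan=[0, 0, 0, 0.001, 0, 0, 0, 0, 0, 0, 0, 0, 0, 0])

```text
clock: 6.98
eef_pos: [459.6, -227.8, 58.2]
eef_rot: [1.961, 1.57, -1.163]
wrist_force: [-5.2, 1.2, 10.2]
finger_gap: 0.3
```

Emit:
apply_moves(plan=[0, 0, 0, 0.001, 0, 0, 0, 0, 0, 0, 0, 0, 0, 0, 0, 0, 0, 0, 0, 0, 0])

```text
clock: 7.35
eef_pos: [459.7, -227.8, 57.9]
eef_rot: [2.29, 1.57, -0.833]
wrist_force: [-9.0, 2.8, 21.2]
finger_gap: 0.4
```

Emit:
apply_moves(plan=[0, 0, 0, -0.015, 0, 0, 0, 0, 0, 0, -0.03, 0, 0, 0, 0, 0, 0, -0.05, 0, 0, 0, 0, 0, 0, -0.05, 0, 0.03, 0, 0, 0, 0, 0, 0, 0.05, 0])

```text
clock: 7.98
eef_pos: [380.3, -229.7, 204.8]
eef_rot: [2.528, 1.564, -0.595]
wrist_force: [-0.5, 0.0, -0.4]
finger_gap: 0.4
```

Emit:
apply_moves(plan=[0, 0, 0, 0, 0, 0, 0, 0, 0, 0, 0, 0, 0, 0, 0, 0, 0, 0, 0, 0, 0])

```text
clock: 8.35
eef_pos: [380.3, -229.0, 201.2]
eef_rot: [-0.961, 1.57, 2.199]
wrist_force: [0.4, 0.2, 0.4]
finger_gap: 0.7
```

```bash
python3 - <<'E'
from h import *
s=snap('scene','s6.png');st=readout.read_state();print(st['clock'],st['wrist_force'],st['eef_pos'])
b=s['image'][180:290,255:375,::-1]; cv2.imwrite('pics/s6y.png',cv2.resize(b,None,fx=5,fy=5,interpolation=cv2.INTER_CUBIC))
E
```

```text
8.4 [-0.21790675 -0.15268718 -0.06727283] [ 380.18376466 -228.97084072  201.13432387]
```

View pics/s6y.png

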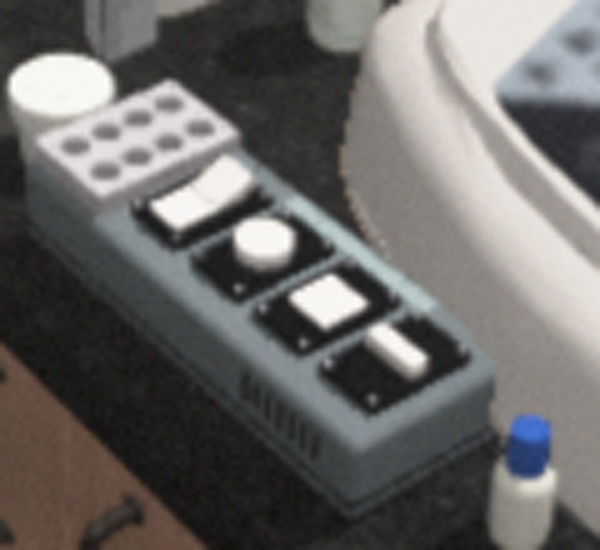

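The rocker is on, the round key has sprung back, the square key is in and the bar key is out. The cup and dropper stand where they were.

```bash
python3 -c "
from cell import ticket
print(ticket.sign_off())"
```

```text
the job is handed in; nothing more can be done
None
```

The heater is started and the job is handed in. With the closed fingertips I pressed the rocker's front end, then the square key, then the round key, each to a hard stop at about 21–22 N. I handed in at 8.4 s on the robot's clock, with the arm lifted clear and wrist force near zero.

- **Keys:** the last scene picture shows the rocker tipped on, with its front level and its rear up. The square key has stayed in, the round key has sprung back, and the bar key is out and was never touched.
- **Bystanders:** the cup and the dropper bottle are standing where they were in that picture. The vial was outside the last cropped view, so I did not look at it again at the end; the arm never went near it.
- **Measurements:** the two camera views agreed to about 2 mm on the key positions. At the stops the tip was at 58.8 mm on the rocker and 58 mm on both keys, against 59 and 58 mm expected.

No check failed or disagreed.

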